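Load the tilting fit-up plate and stand it on its prop leg

ROBOT

A 6-joint arm with a two-finger parallel gripper is mounted at the origin on the work surface; the furniture and walls round the work are solid. World frame = base frame: x ahead of the robot, y to its left, z up, the work surface at z = 0. Lengths are in m, angles in rad, forces in N, time in s.
With the tool pointing down it reaches from about 0.25 to 0.775 m from the base axis. Payload 4 kg.
Tool frame: the origin (TCP) lies midway between the tips of the shut fingers; the grasp point (between the pads) lies 19 mm behind it; z points along the fingers, x is the direction in which the jaws open and shut, and the axes are right-handed (so a half turn about z gives the same grasp; the last joint's range is limited). The gripper opens to 94 mm and grips with 3 to 60 N. Pads are 16 mm wide; open, the fingers measure 119 mm over their backs; the gripper's body (75 mm by 177 mm) begins 78 mm behind the grasp point.
Start: joints at [-0.103, 0.087, 1.371, -0, 1.684, -0.103], TCP at [0.55, -0, 0.206] pointing down, gripper open.
Joint ranges: [-3.1, 3.1], [-0.76, 2.03], [0.27, 2.55], [-1.08, 4.22], [0.17, 2.65], [-2.57, 2.57]. Speed limits (rad/s): [2.79, 2.79, 3.14, 3.14, 3.14, 3.14].

INTERFACE

Orientations are given as [roll, pitch, yaw] about the fixed x, y, z axes, in that order (R = Rz(yaw) Ry(pitch) Rx(roll)).
In Python, from bench import robot gives the robot as it stands.
- The arm moves only by the shell command python3 -m handwheel 'ROWS'. ROWS is a JSON object of lists of equal length, an entry for each row: "delta_pos": the shift along the tool's x, y, z in mm, a list of three; "rotation": the turn, a rotation vector about the tool's x, y, z in rad, a list of three; "claw": the closure, from -1 (fully open) to 1 (shut). In form: {"delta_pos": [[tx, ty, tz], ...], "rotation": [[wx, wy, wz], ...], "claw": [claw, ...]}. A call has exactly 8 rows; each row shifts and turns the commanded pose from where the row before left it, along the tool's axes as they then stand; what a row does not reach is not made up. A row lasts 1/8 s, in which the tool goes at most 62.5 mm and 10.7 degrees, less where a joint would pass 70% of its speed; a pose out of reach is approached as far as the arm can. A call with a gripper value outside its range is refused whole. The fingers move at their own pace and stop on an object; the grip force is fixed at half the most. Time passes only in rows, so rows that do not move let the fingers close, or fill a call up. It gives the time, the measured TCP pose, the force and the opening at its end, in the units of the state.
- robot.get_obs(): the state, without advancing time (a new reading comes with each control period).
- robot.snapshot(name): name is "scene" or "side" or "wrist"; returns a dict with "color" (400x640x3 uint8, red, green, blue), "intrinsics" (3x3 intrinsics, pixels), "eye" and "rotation" of the camera in the world. Camera axes: x right, y down, z forward; pixel columns grow to the right and rows downward; lengths in m; the calibration is good to about 2 mm. The wrist camera is an equidistant fisheye: a pixel r from the principal point sees the ray r / f radians off the axis. A picture is of the moment at which its call begins. There is no depth.
- robot.close_job(): hands the job in, once; it reports no verdict.
The state is a dict: "time": time; "joint_positions": joint angles; "qvel": joint speeds; "joint_torque": joint torques, N m; "tool_pos": TCP position; "ee_rot": TCP orientation; "wrist_force": force on the tool from outside, world axes, zero at the start; "wrist_torque": the same for the moment, N m; "width": finger opening in m.
Only numpy, scipy, OpenCV 4.12 (cv2) and the standard library are available. Lean on these libraries where they do the work, as an engineer would, in place of code of your own. Each camera call takes 0.05 s, during which the arm holds its last target.

TASK

Get the long rusty tube ready for tacking: lay it on the tilting fit-up plate, lengthwise against both stop pins and about centred between them, and prop the plate up by sweeping the red leg under it with its black-sleeved tang, past over-centre until it is against its stop and the plate stands on the leg by itself. The tube must be lying snug against both pins on the tilted plate at the end; leave the short tube and the tape measure where they are.

Things in the scene. Friction and masses are not known exactly. Their poses are not given: they have to be found in the camera images.
- fixture: Fixed bench fixture: grey ground plate 230 x 360 x 6 mm (own x, y) carrying a hinged grey metal plate. Origin on the bench, 60 mm in own -y from the ground plate's centre. Own x runs along the hinge (-x points back past the robot's right side, about 0.7 rad from world -x), own y from the hinge side to the side that rises, z up. Hinge axis at own y = -85 mm, z = 70 mm. Place and yaw vary.
- tilt_plate (a joint): Tilt of the grey metal plate, rad: 0 = level on its rests; grows as the edge away from the stop pins rises. Standing locked on the leg it reads about 0.48 (0.494 at most, at dead centre). The plate is 180 mm (along the hinge) x 172 mm, 0.5 kg, its top 86 mm above the bench when level; only the leg holds it up.
- prop_leg (a joint): Swing of the red prop leg about its pivot on the plate's rising edge, rad: 0 = folded, sticking out to fixture +y and 20 deg down; grows as the foot rolls in under the plate (fixture -y), which lifts the plate. Leg upright (dead centre) at 1.72, stop at 1.877. A spring strut pulls it to folded below about 1.5, to the stop above. Let go short of about 1.65 it kicks out and the plate drops.
- tang (a point): Point on the axis of the tang to push: a round bar with a black sleeve that turns on it (20 mm thick, 70 mm long) sticking out level from the leg in fixture -x, 80 mm clear of the leg; 40 mm from its free end. At the start 32 mm above the bench. Pushed level in fixture -y by an upright tool on its +y side it travels 140 mm and ends 43 mm high; takes up to about 16 N at first, then less.
- leg_home (a point): Fixed point of the fixture: where the tang point lies when the leg is locked against its stop (within 3 mm), 43 mm above the bench.
- plate_stops (a point): Point on the top face of the tilting plate, midway between the two steel stop pins (18 mm thick, 22 mm tall, 90 mm between centres), on the line touching both on their uphill side; moves with the plate. Own x along the hinge, y uphill, z out of the plate. A finger fits between the pins (72 mm clear). A tube against both pins has its centre 20 mm in own +y and 20 mm in own +z of it.
- long_tube_mid (a point): Centre of the long rusty brown square tube, 40 x 150 x 40 mm, about 0.37 kg, lying on the bench to the right; own y along its length, z up. Grasp across its 40 mm width.
- short_tube_mid (a point): Centre of the short pale grey square tube, 40 x 110 x 40 mm, a bystander; own y along its length.
- gauge_tape: Yellow tape measure, 39 x 90 x 62 mm, origin under its centre. A bystander.

How it is judged:
By the outcome, as a careful person would: the job done as asked, in the order asked, and still so for the second after the job is handed in, with the robot touching nothing.
It also fails if it takes over 46 s, if anything falls off the work surface, if the arm or the gripper's body presses on something with over 40 N, if the wrist force passes 120 N, or if a joint passes its speed limit or range.

## Working session

There is one attempt and no reset: what is moved stays moved. The work goes in short steps, Python scripts to look and compute and a shell command to move; the robot and the scene stay as the last step left them, time stands still between calls to the robot, and variables do not carry over. Pictures are saved under pics/ and viewed, and the job is handed in when it is done.

```bash
ls; mkdir -p pics; python3 - <<'E'
from bench import robot
import cv2,json
o=robot.get_obs();print(o)
for n in ["scene","side","wrist"]:
    s=robot.snapshot(n);cv2.imwrite(f"pics/{n}0.png",s["color"][:,:,::-1]);print(n,s["intrinsics"],s["eye"],s["rotation"])
E
```

```text
pics
{'time': 0.0, 'joint_positions': array([-1.03086003e-01,  8.79350027e-02,  1.37227580e+00, -3.17242122e-05,
        1.68358556e+00, -1.03118943e-01]), 'qvel': array([-0.00080341, -0.00025961,  0.00031199,  0.00018843,  0.00116209,
        0.00123604]), 'joint_torque': array([ 1.28542815e-03, -3.40182602e+01, -3.02423716e+01,  7.18220207e-02,
        3.29729996e-02, -1.13141955e-04]), 'tool_pos': array([5.49441496e-01, 4.97458102e-05, 2.04304182e-01]), 'ee_rot': array([-3.14139717e+00,  2.19524999e-03,  2.96182225e-05]), 'wrist_force': array([ 0.22860817, -0.1020102 ,  0.01954825]), 'wrist_torque': array([-0.02491634, -0.01463944,  0.03454122]), 'width': 0.09401276090261163}
scene [[482.78209927   0.         316.13884902]
 [  0.         482.78209927 203.85123484]
 [  0.           0.           1.        ]] [ 0.22753875 -0.50620982  0.74967692] [-2.4428078   0.00815116 -0.73748282]
side [[368.89997648   0.         319.52599423]
 [  0.         368.89997648 199.23443821]
 [  0.           0.           1.        ]] [ 0.61234099 -0.88804748  0.41396477] [-1.97232789 -0.01415783  0.02683939]
wrist [[309.70691629   0.         321.14001817]
 [  0.         309.70691629 200.91633277]
 [  0.           0.           1.        ]] [0.55119919 0.08297864 0.38295993] [2.85384521e+00 1.76612736e-03 1.59970444e-04]
```

View pics/scene0.png

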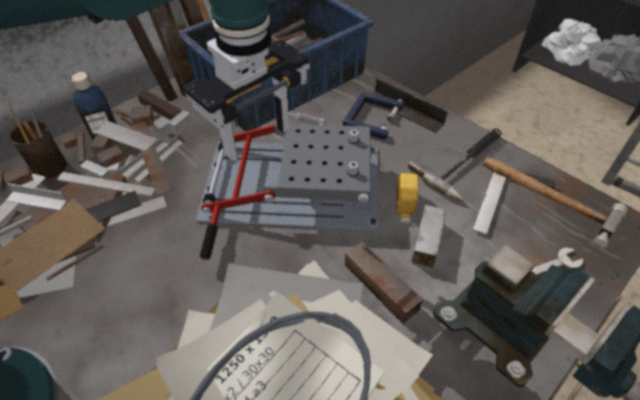

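View pics/side0.png

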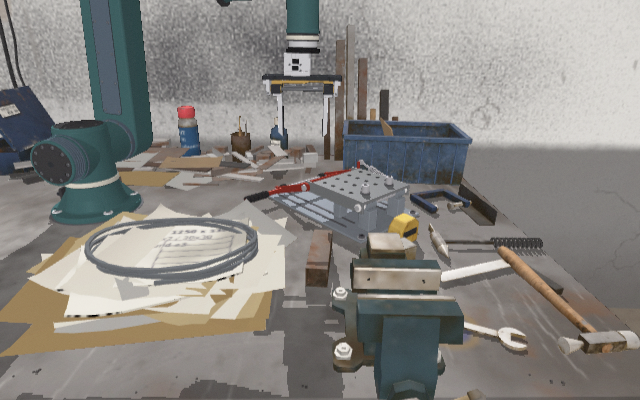

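View pics/wrist0.png

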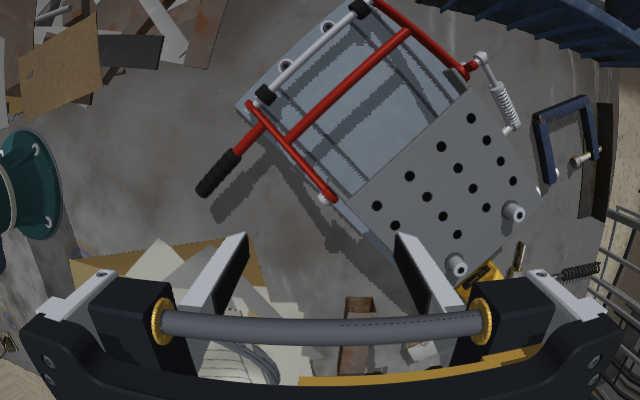

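```bash
cat > h.py <<'E'
import numpy as np,cv2
from scipy.spatial.transform import Rotation as Ro
from bench import robot
class Cam:
    def __init__(s,n,save=None):
        d=robot.snapshot(n);s.n=n;s.K=np.array(d["intrinsics"]);s.e=np.array(d["eye"]);s.R=Ro.from_euler('xyz',d["rotation"]).as_matrix();s.im=np.ascontiguousarray(d["color"][:,:,::-1])
        if save:cv2.imwrite(save,s.im)
    def proj(s,P):
        p=(np.atleast_2d(P)-s.e)@s.R;f=s.K[0,0]
        if s.n=="wrist":
            r=np.hypot(p[:,0],p[:,1]);th=np.arctan2(r,p[:,2]);k=f*th/np.maximum(r,1e-9);return p[:,:2]*k[:,None]+s.K[:2,2]
        return p[:,:2]/p[:,2:]*f+s.K[:2,2]
    def at(s,uv,z):
        q=(np.array(uv,float)-s.K[:2,2])/s.K[0,0]
        if s.n=="wrist":
            r=np.hypot(*q);d=np.array([q[0]/r*np.sin(r),q[1]/r*np.sin(r),np.cos(r)])
        else:d=np.array([*q,1])
        d=s.R@d;return s.e+d*(z-s.e[2])/d[2]
def zoom(c,x,y,w,h,k,fn):
    cv2.imwrite(fn,cv2.resize(c.im[y:y+h,x:x+w],None,fx=k,fy=k,interpolation=cv2.INTER_CUBIC))
E
python3 - <<'E'
from h import *
c=Cam("scene");zoom(c,190,110,200,150,4,"pics/z1.png");zoom(c,330,160,200,150,4,"pics/z2.png")
w=Cam("wrist");zoom(w,180,0,400,300,2,"pics/z3.png")
print(c.at((354,134),.108),w.at((515,208),.108),c.proj([.549,0,.204]))
print(c.at((360,165),.108),w.at((456,262),.108))
E
```

```text
[ 0.76233153 -0.02094092  0.108     ] [ 0.75998927 -0.00637756  0.108     ] [[256.88361767 142.90150009]]
[ 0.7096938 -0.0890364  0.108    ] [ 0.69551551 -0.06672867  0.108     ]
```

View pics/z1.png

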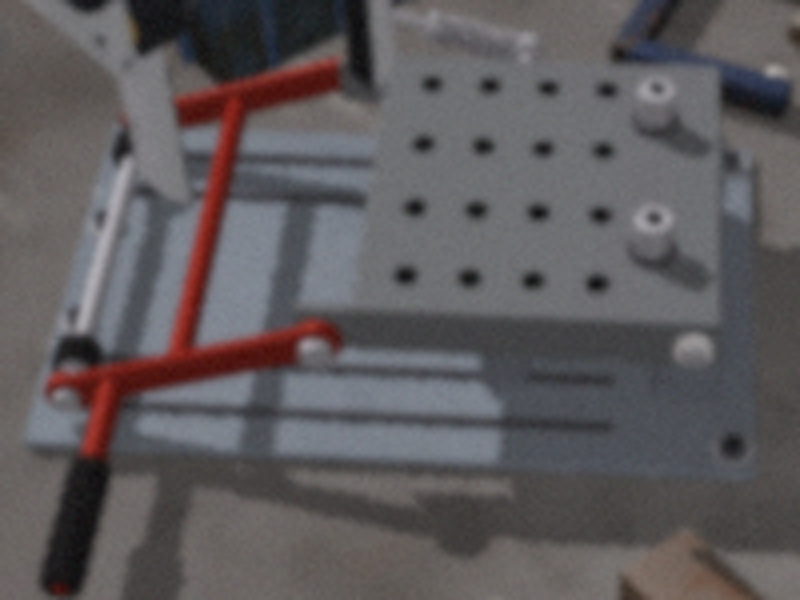

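View pics/z2.png

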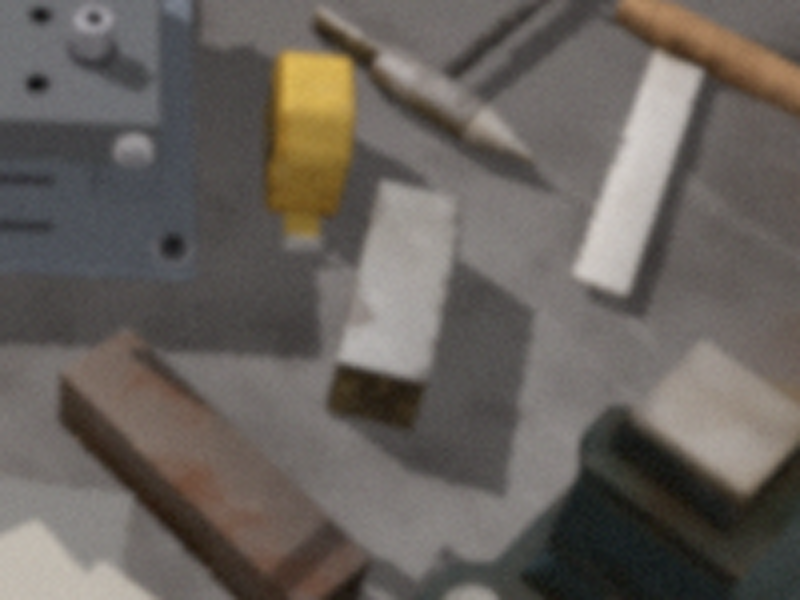

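View pics/z3.png

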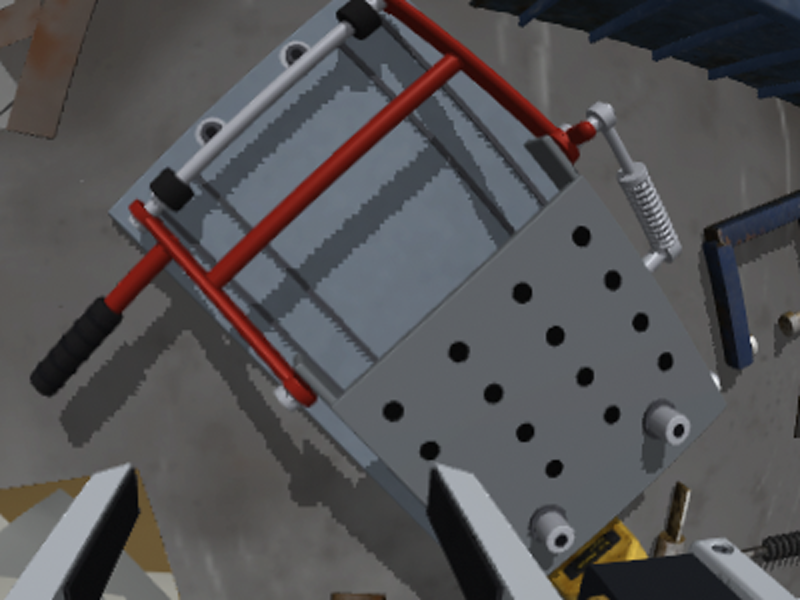

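```bash
python3 - <<'E'
from h import *
from scipy.optimize import least_squares
c=Cam("scene");w=Cam("wrist")
print(c.at((353.8,132),.108),w.at((519,215),.108));print(c.at((353.3,163.7),.108),w.at((460,270),.108))
print("corners",c.at((378,228.5),.006),c.at((197,222),.006),w.at((236,107.5),.006))
# fit: x,y,yaw, pin y
obs=[(c,(353.8,132),(.045,'p',.108)),(c,(353.3,163.7),(-.045,'p',.108)),(w,(519,215),(.045,'p',.108)),(w,(460,270),(-.045,'p',.108)),
(c,(378,228.5),(-.115,-.12,.006)),(c,(197,222),(-.115,.24,.006)),(w,(236,107.5),(-.115,.24,.006))]
def pt(q,l):
    y=q[3] if l[1]=='p' else l[1]; C,S=np.cos(q[2]),np.sin(q[2]);return np.array([q[0]+C*l[0]-S*y,q[1]+S*l[0]+C*y,l[2]])
def f(q):return np.concatenate([(k.proj(pt(q,l))[0]-u) for k,u,l in obs])
for y0 in(.7,):
    r=least_squares(f,[.7,0,y0,-.06]);print(r.x,r.cost,r.fun.round(1))
# tube top corners, z2->px
for n,u in [("a",(125,332)),("b",(62,380)),("c",(366,560))]:
    u=(u[0]/4+330,u[1]/4+160);print(n,c.at(u,.04))
zoom(c,330,220,120,110,6,"pics/z4.png")
E
```

```text
[ 0.76622272 -0.01651055  0.108     ] [ 0.76816557 -0.01467749  0.108     ]
[ 0.70295199 -0.07818976  0.108     ] [ 0.70294547 -0.07733429  0.108     ]
corners [ 0.68919354 -0.16629499  0.006     ] [0.44069805 0.08390003 0.006     ] [0.44629947 0.09105214 0.006     ]
[ 0.69318163 -0.0023992   0.76574822 -0.06086392] 9.622522209503135 [ 0.1 -0.7 -0.3 -0.2 -0.3  0.4 -0.   0.1  2.4 -0.5 -0.6 -3.  -1.8  0.2]
a [ 0.62206946 -0.18381804  0.04      ]
b [ 0.58312552 -0.18314128  0.04      ]
c [ 0.61282794 -0.33072278  0.04      ]
```

View pics/z4.png

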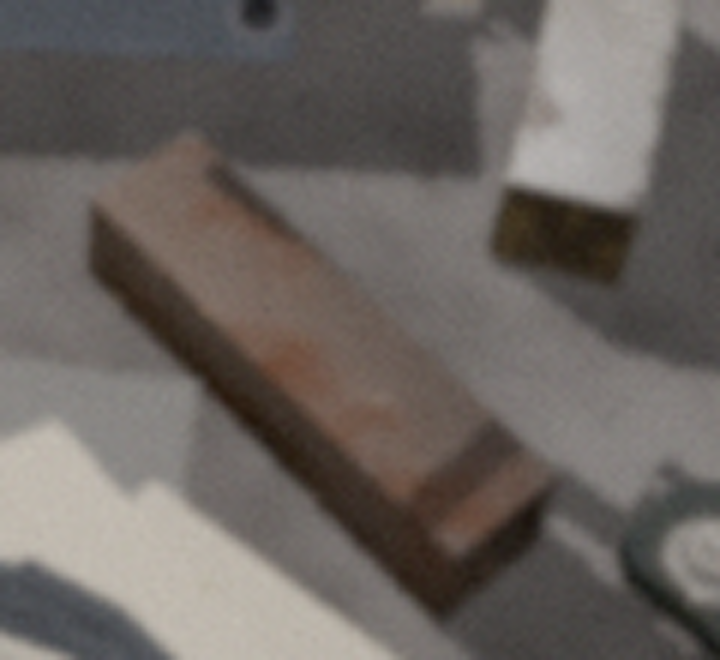

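```bash
python3 - <<'E'
from h import *
from scipy.optimize import least_squares
c=Cam("scene")
U=[(361.7,242.5),(345.8,253.8),(421.7,301.3),(405.8,312.5)];
L=[(.02,.075),(-.02,.075),(.02,-.075),(-.02,-.075)]
def f(q):
    C,S=np.cos(q[2]),np.sin(q[2])
    return np.concatenate([c.proj([q[0]+C*a-S*b,q[1]+S*a+C*b,.04])[0]-u for (a,b),u in zip(L,U)])
r=least_squares(f,[.61,-.25,0]);print("tube",r.x,r.fun.round(1))
# tang: end + start of sleeve in both cams
w=Cam("wrist")
for u in [(60/4+190,585/4+110),(95/4+190,465/4+110),(105/4+190,395/4+110)]:print("sc",c.at(u,.032))
for u in [(45/2+180,385/2),(105/2+180,305/2),(165/2+180,260/2)]:print("wr",w.at(u,.032))
E
```

```text
tube [ 0.59932544 -0.25628458 -0.07250583] [ 0.2 -0.6 -0.9 -0.4  1.1 -0.9 -0.5  1.7]
sc [ 0.40082633 -0.01199391  0.032     ]
sc [0.45079486 0.03342645 0.032     ]
sc [0.47862423 0.06550105 0.032     ]
wr [ 0.4046442  -0.01040385  0.032     ]
wr [0.44738531 0.0379536  0.032     ]
wr [0.4843833  0.06316512 0.032     ]
```

```bash
python3 - <<'E'
from h import *
c=Cam("scene")
for u in [(340,365),(425,380),(455,195),(380,182)]:print("short",c.at((u[0]/4+330,u[1]/4+160),.04))
for z in(.04,.08,.12):print("vice",[c.at(u,z)[:2].round(3) for u in [(440,310),(480,262),(512,247),(540,262),(518,285)]])
s=Cam("side");zoom(s,280,200,200,150,4,"pics/z5.png")
print(s.proj([[.6,-.256,.02],[.6,-.181,.04],[.6,-.331,.04],[.66,-.256,.1]]))
E
```

```text
short [ 0.67926174 -0.26063849  0.04      ]
short [ 0.70060857 -0.29105726  0.04      ]
short [ 0.79426651 -0.23409408  0.04      ]
short [ 0.7744024  -0.20487529  0.04      ]
vice [array([ 0.621, -0.363]), array([ 0.745, -0.352]), array([ 0.813, -0.371]), array([ 0.821, -0.422]), array([ 0.754, -0.422])]
vice [array([ 0.599, -0.371]), array([ 0.716, -0.36 ]), array([ 0.78 , -0.379]), array([ 0.788, -0.427]), array([ 0.724, -0.426])]
vice [array([ 0.576, -0.379]), array([ 0.687, -0.369]), array([ 0.747, -0.386]), array([ 0.754, -0.431]), array([ 0.694, -0.431])]
[[319.04834631 257.18294227]
 [320.14751417 230.66432586]
 [318.02460604 270.02289328]
 [351.07111222 221.98000002]]
```

View pics/z5.png

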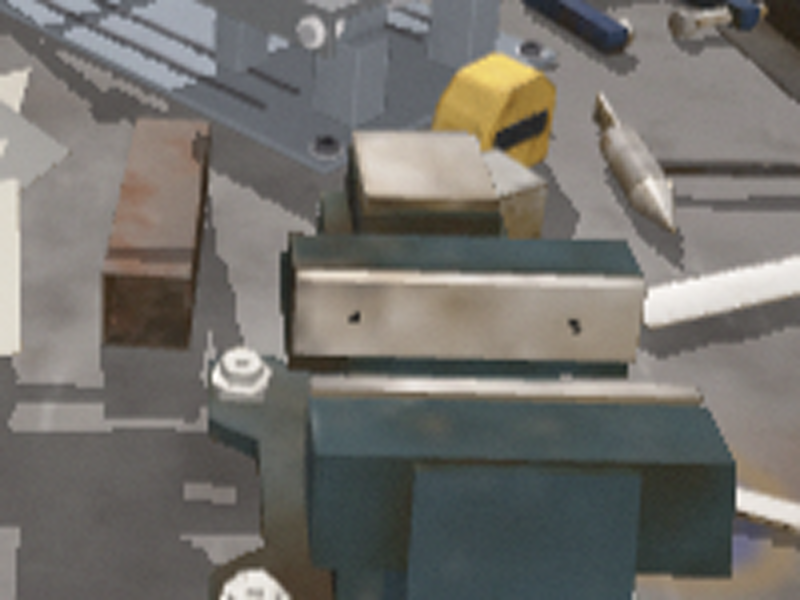

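```bash
python3 -m handwheel '{"delta_pos":[[8,43,0],[8,43,0],[8,43,0],[8,43,10],[9,42,40],[9,42,40],[0,0,40],[0,0,0]],"rotation":[[0,0,0],[0,0,0],[0,0,0],[0,0,0],[0,0,0],[0,0,0],[0,0,0.0725],[0,0,0]],"claw":[-0.4,-0.4,-0.4,-0.4,-0.4,-0.4,-0.4,-0.4]}'
python3 - <<'E'
from h import *
print(robot.get_obs()["tool_pos"])
w=Cam("wrist","pics/w1.png")
E
```

```text
time: 1.55
tool_pos: [0.5971, -0.2551, 0.0705]
ee_rot: [-3.137, 0.009, -0.073]
wrist_force: [0.3, 0.3, -0.1]
width: 0.0658
[ 0.59714175 -0.25509348  0.07054366]
```

View pics/w1.png

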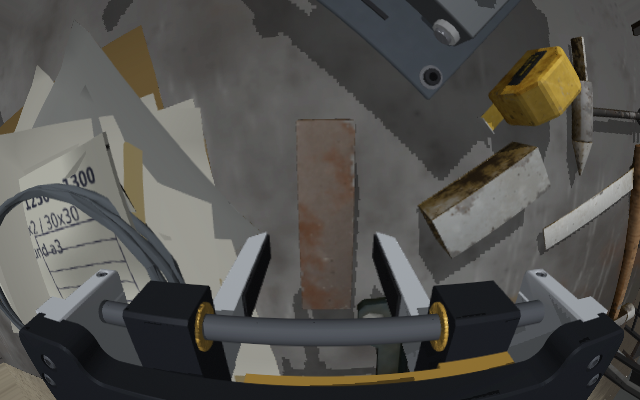

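```bash
python3 - <<'E'
from h import *
w=Cam("wrist")
a,b=w.at((298,120),.04),w.at((354,120),.04);print(a,b,(a+b)/2, "pred", .5993+.075*np.sin(.0725),-.2563+.075)
E
python3 -m handwheel '{"delta_pos":[[2,0,32],[0,0,32],[0,0,0],[0,0,0],[0,0,0],[0,0,0],[0,0,0],[0,0,0]],"rotation":[[0,0,0],[0,0,0],[0,0,0],[0,0,0],[0,0,0],[0,0,0],[0,0,0],[0,0,0]],"claw":[-0.4,-0.4,-0.4,0.6,0.6,0.6,0.6,0.6]}'
```

```text
[ 0.59010882 -0.1771145   0.04      ] [ 0.62814549 -0.17972338  0.04      ] [ 0.60912715 -0.17841894  0.04      ] pred 0.6047327377751821 -0.18129999999999996
time: 2.65
tool_pos: [0.6021, -0.2567, 0.0134]
ee_rot: [3.141, -0.001, -0.073]
wrist_force: [-3.2, 2.0, 6.3]
width: 0.0398
```

```bash
python3 -m handwheel '{"delta_pos":[[0,0,-55],[0,0,-55],[0,0,-55],[17,-49,0],[17,-49,0],[17,-49,0],[18,-50,0],[18,-50,0]],"rotation":[[0,0,0],[0,0,0],[0,0,0],[0,0,0],[0,0,0],[0,0,0],[0,0,0],[0,0,0]],"claw":[0.6,0.6,0.6,0.6,0.6,0.6,0.6,0.6]}'
python3 -m handwheel '{"delta_pos":[[0,0,0],[0,0,0],[0,0,0],[0,0,0],[0,0,0],[0,0,0],[0,0,0],[0,0,0]],"rotation":[[0,0,0.18],[0,0,0.18],[0,0,0.18],[0,0,0.18],[0,0,0.012],[0,0,0],[0,0,0],[0,0,0]],"claw":[0.6,0.6,0.6,0.6,0.6,0.6,0.6,0.6]}'
python3 - <<'E'
from h import *
w=Cam("wrist","pics/w2.png");c=Cam("scene","pics/s2.png")
E
```

```text
time: 3.65
tool_pos: [0.7068, -0.0144, 0.1745]
ee_rot: [-3.141, 0.002, -0.073]
wrist_force: [0.9, -0.9, -4.0]
width: 0.04
time: 4.65
tool_pos: [0.7067, -0.0161, 0.1765]
ee_rot: [-3.141, -0.0, -0.804]
wrist_force: [-0.1, 0.1, -4.6]
width: 0.0399
```

View pics/w2.png

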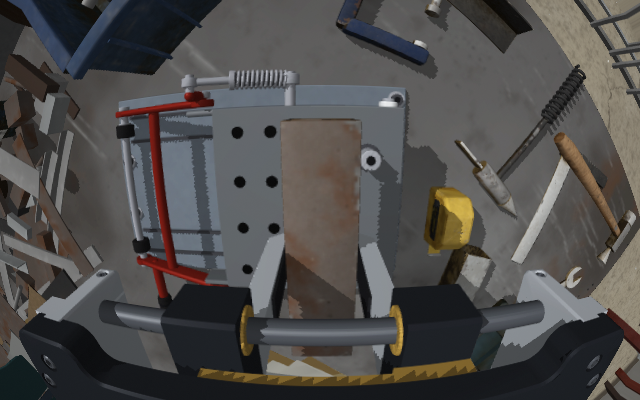

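View pics/s2.png

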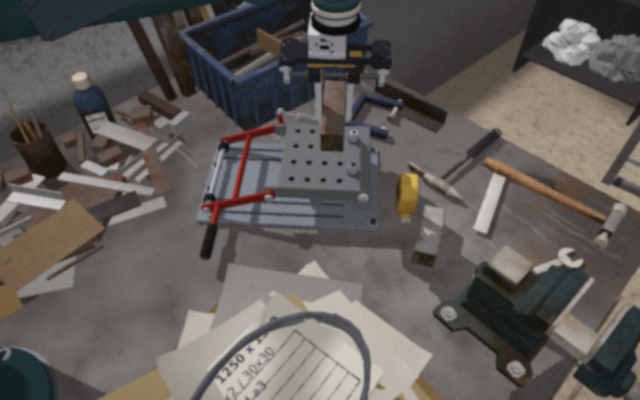

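```bash
python3 - <<'E'
from h import *
w=Cam("wrist")
q=[.6932,-.0024,.7657];C,S=np.cos(q[2]),np.sin(q[2])
def fx(p):d=p[:2]-q[:2];return np.array([C*d[0]+S*d[1],-S*d[0]+C*d[1]]).round(4)
print("tcp",fx(robot.get_obs()["tool_pos"]))
print("far end",fx(w.at((281,121),.203)),fx(w.at((361,121),.203)))
print("pin",fx(w.at((370,160),.108)))
print("plate corner UL",fx(w.at((218,102),.086)),"UR",fx(w.at((405,103),.086)))
E
```

```text
tcp [ 0.0002 -0.0192]
far end [ 0.0798 -0.0005] [ 0.0799 -0.0396]
pin [ 0.0457 -0.0599]
plate corner UL [0.0958 0.0712] UR [ 0.094  -0.0936]
```

```bash
python3 -m handwheel '{"delta_pos":[[0,2,25],[0,0,25],[0,0,16],[0,0,6],[0,0,2],[0,0,0],[0,0,0],[0,0,0]],"rotation":[[0,0,0],[0,0,0],[0,0,0],[0,0,0],[0,0,0],[0,0,0],[0,0,0],[0,0,0]],"claw":[0.6,0.6,0.6,0.6,0.6,0.6,0.6,0.6]}'
```

```text
time: 5.8
tool_pos: [0.7056, -0.0175, 0.1033]
ee_rot: [-3.141, -0.001, -0.804]
wrist_force: [0.4, -0.2, -4.5]
width: 0.0399
```

```bash
python3 -m handwheel '{"delta_pos":[[0,0,2],[0,0,1],[3,0,0],[3,0,0],[2,0,0],[1,0,0],[1,0,0],[0,0,0]],"rotation":[[0,0,0],[0,0,0],[0,0,0],[0,0,0],[0,0,0],[0,0,0],[0,0,0],[0,0,0]],"claw":[0.6,0.6,0.6,0.6,0.6,0.6,0.6,0.6]}'
python3 - <<'E'
from h import *
w=Cam("wrist","pics/w3.png");zoom(w,220,80,240,180,3,"pics/w3z.png");s=Cam("side");zoom(s,290,140,160,110,5,"pics/d3.png")
E
```

```text
time: 6.8
tool_pos: [0.7123, -0.0248, 0.0995]
ee_rot: [-3.142, -0.0, -0.805]
wrist_force: [0.1, -0.1, -4.1]
width: 0.0404
```

View pics/w3z.png

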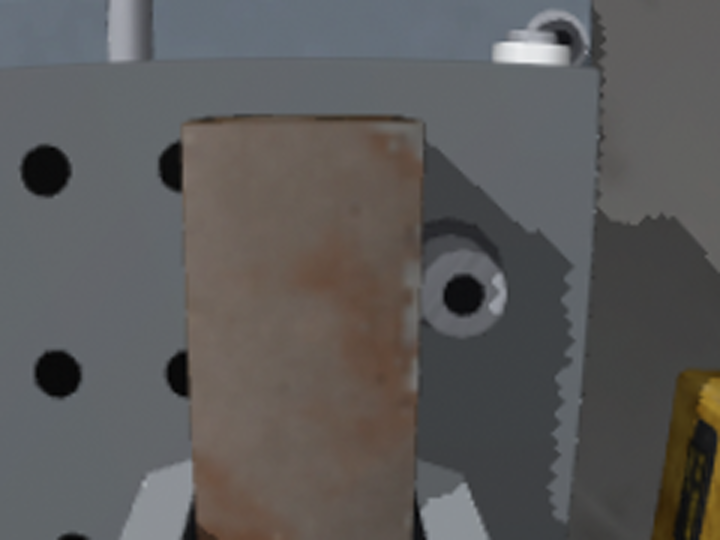

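View pics/d3.png

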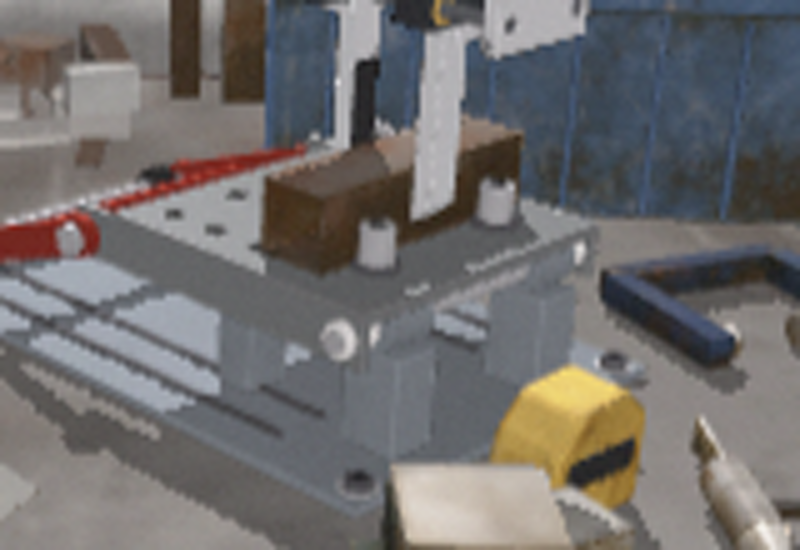

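```bash
python3 -m handwheel '{"delta_pos":[[0,0,1],[1,0,0],[1,0,0],[1,0,0],[1,0,0],[1,0,0],[0,0,0],[0,0,0]],"rotation":[[0,0,0],[0,0,0],[0,0,0],[0,0,0],[0,0,0],[0,0,0],[0,0,0],[0,0,0]],"claw":[0.6,0.6,0.6,0.6,0.6,0.6,0.6,0.6]}'
```

```text
time: 7.9
tool_pos: [0.7134, -0.0255, 0.0995]
ee_rot: [3.141, 0.007, -0.804]
wrist_force: [-9.2, 5.7, 4.3]
width: 0.0399
```

```bash
python3 -m handwheel '{"delta_pos":[[0,0,0],[0,0,0],[0,0,0],[0,0,-10],[0,0,-25],[0,0,-30],[0,0,-35],[0,0,0]],"rotation":[[0,0,0],[0,0,0],[0,0,0],[0,0,0],[0,0,0],[0,0,0],[0,0,0],[0,0,0]],"claw":[-0.6,-0.6,-0.6,-0.6,-0.6,-0.6,-0.6,-0.6]}'
python3 - <<'E'
from h import *
w=Cam("wrist","pics/w4.png");zoom(w,220,60,240,180,3,"pics/w4z.png");c=Cam("scene","pics/s4.png")
E
```

```text
time: 8.9
tool_pos: [0.7177, -0.0287, 0.204]
ee_rot: [-3.135, -0.008, -0.805]
wrist_force: [0.1, 0.3, 0.2]
width: 0.0749
```

View pics/w4.png

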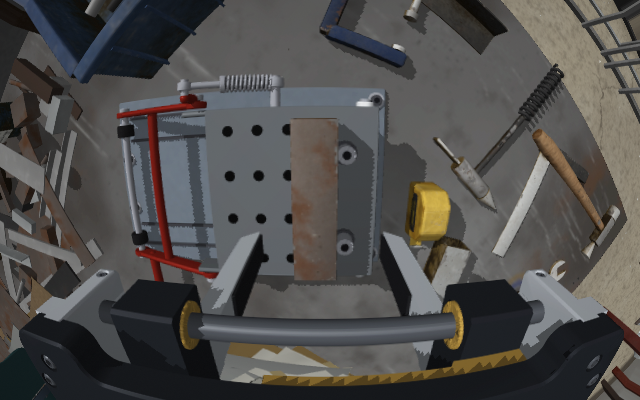

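```bash
python3 -m handwheel '{"delta_pos":[[-30,23,0],[-38,26,0],[-40,26,0],[-40,27,0],[-40,27,10],[-40,27,15],[-43,27,25],[0,0,0]],"rotation":[[0,0,0],[0,0,0],[0,0,0],[0,0,0],[0,0,0],[0,0,0],[0,0,0],[0,0,0]],"claw":[1,1,1,1,1,1,1,1]}'
python3 - <<'E'
from h import *
w=Cam("wrist","pics/w5.png");c=Cam("scene");zoom(c,170,60,230,180,3,"pics/s5.png")
E
```

```text
time: 10.0
tool_pos: [0.3885, 0.0409, 0.1416]
ee_rot: [3.132, 0.01, -0.803]
wrist_force: [0.7, -0.1, -0.1]
width: 0.0006
```

View pics/w5.png

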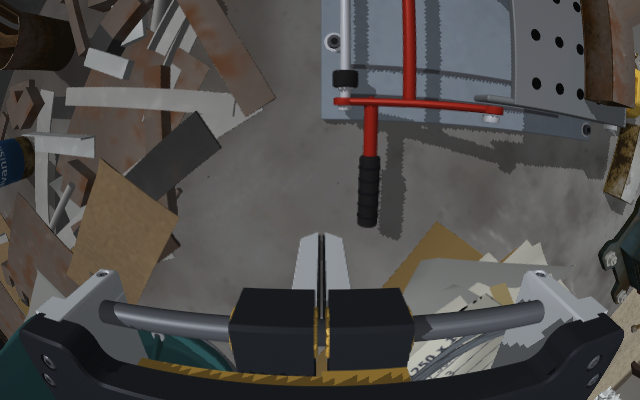

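View pics/s5.png

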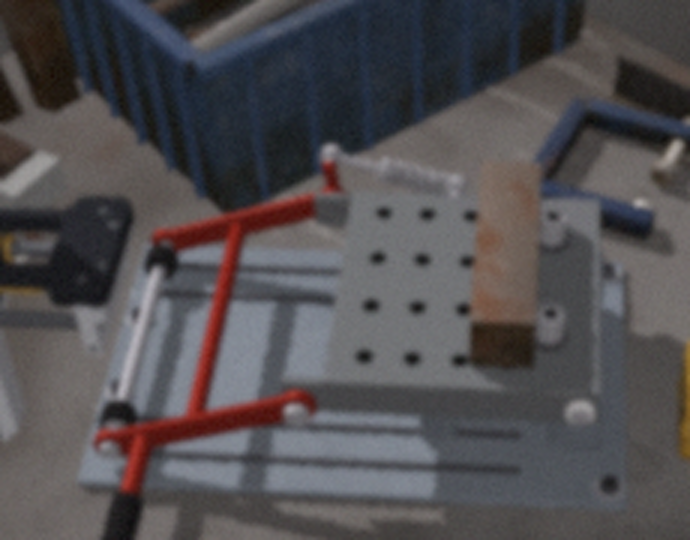

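```bash
python3 - <<'E'
from h import *
w=Cam("wrist")
q=[.6932,-.0024,.7657];C,S=np.cos(q[2]),np.sin(q[2])
def fx(p):d=p[:2]-q[:2];return np.array([C*d[0]+S*d[1],-S*d[0]+C*d[1]]).round(4)
print("tcp",fx(robot.get_obs()["tool_pos"]))
print(fx(w.at((370,157),.032)),fx(w.at((368,225),.032)),fx(w.at((379,200),.032)),fx(w.at((357,200),.032)))
E
```

```text
tcp [-0.1846  0.2361]
[-0.1445  0.1895] [-0.2142  0.1885] [-0.1876  0.1786] [-0.1876  0.2009]
```

```bash
python3 -m handwheel '{"delta_pos":[[0,-4,40],[0,0,40],[0,0,34],[0,0,10],[0,0,0],[7,0,0],[7,0,0],[0,0,0]],"rotation":[[0,0,0],[0,0,0],[0,0,0],[0,0,0],[0,0,0],[0,0,0],[0,0,0],[0,0,0]],"claw":[1,1,1,1,1,1,1,1]}'
python3 - <<'E'
from h import *
w=Cam("wrist","pics/w6.png")
E
```

```text
time: 11.15
tool_pos: [0.4097, 0.0322, 0.0255]
ee_rot: [-3.14, -0.002, -0.805]
wrist_force: [0.1, 0.1, 0.7]
width: 0.0004
```

View pics/w6.png

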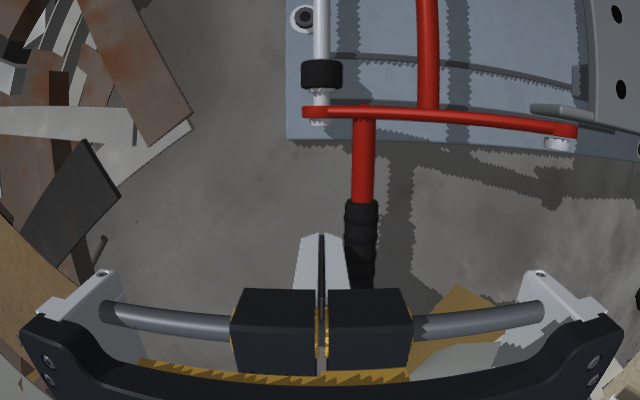

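```bash
python3 -m handwheel '{"delta_pos":[[0,0,12],[0,0,0],[6,0,0],[6,0,0],[8,0,0],[8,0,0],[8,0,0],[8,0,0]],"rotation":[[0,0,0],[0,0,0],[0,0,0],[0,0,0],[0,0,0],[0,0,0],[0,0,0],[0,0,0]],"claw":[1,1,1,1,1,1,1,1]}'
python3 - <<'E'
from h import *
c=Cam("scene");zoom(c,170,60,230,180,3,"pics/s7.png");print(robot.get_obs())
E
```

```text
time: 12.2
tool_pos: [0.4365, 0.0026, 0.0113]
ee_rot: [3.14, 0.007, -0.804]
wrist_force: [-4.6, 4.0, 0.6]
width: 0.0002
{'time': 12.25, 'joint_positions': array([-1.27402553e-01, -3.27262875e-02,  1.89305431e+00,  1.74809737e-03,
        1.28609036e+00,  6.76651867e-01]), 'qvel': array([ 0.00384465, -0.01269645,  0.00297609, -0.01025177, -0.00242886,
        0.01780873]), 'joint_torque': array([ -0.52050306, -26.44470155, -28.35141778,  -0.48975941,
        -1.19638123,  -0.03995097]), 'tool_pos': array([0.43761346, 0.00159886, 0.0115259 ]), 'ee_rot': array([ 3.1398768 ,  0.00481189, -0.80455359]), 'wrist_force': array([-2.98090234,  2.76334219, -0.03833433]), 'wrist_torque': array([ 0.45479094,  0.65894754, -0.01791382]), 'width': 0.0005528842288521183}
```

View pics/s7.png

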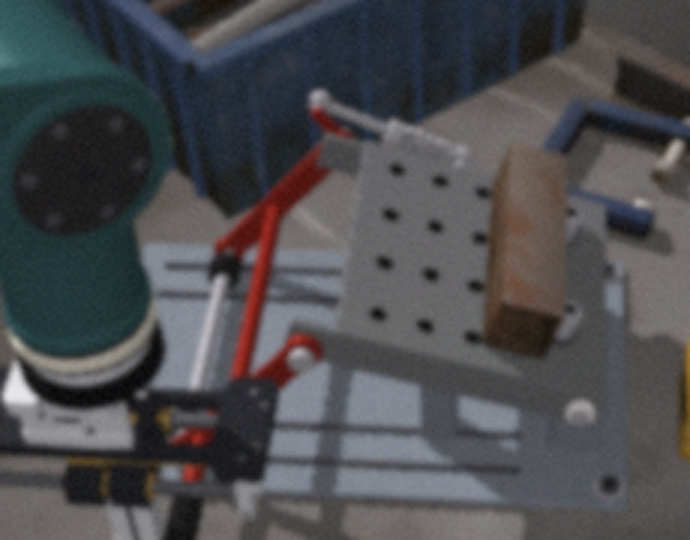

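```bash
python3 -m handwheel '{"delta_pos":[[9,0,0],[11,0,0],[11,0,0],[11,0,0],[11,0,0],[11,0,0],[11,0,0],[9,0,0]],"rotation":[[0,0,0],[0,0,0],[0,0,0],[0,0,0],[0,0,0],[0,0,0],[0,0,0],[0,0,0]],"claw":[1,1,1,1,1,1,1,1]}'
python3 - <<'E'
from h import *
c=Cam("scene");zoom(c,170,60,230,180,3,"pics/s8.png");s=Cam("side");zoom(s,240,120,220,140,3.5,"pics/d8.png")
o=robot.get_obs();print(o["tool_pos"],o["wrist_force"])
q=[.6932,-.0024,.7657];C,S=np.cos(q[2]),np.sin(q[2]);d=o["tool_pos"][:2]-q[:2];print(C*d[0]+S*d[1],-S*d[0]+C*d[1])
E
```

```text
time: 13.25
tool_pos: [0.4986, -0.0603, 0.0129]
ee_rot: [-3.14, -0.002, -0.805]
wrist_force: [0.9, -0.3, -1.0]
width: 0.0003
[ 0.49855582 -0.06039332  0.01289084] [-0.15324033  0.33852604  0.32229598]
-0.18051027820693788 0.09308932366303713
```

View pics/s8.png

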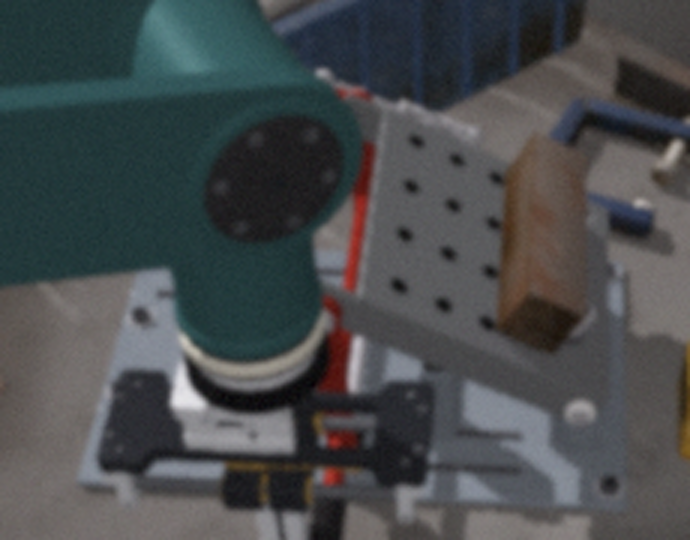

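View pics/d8.png

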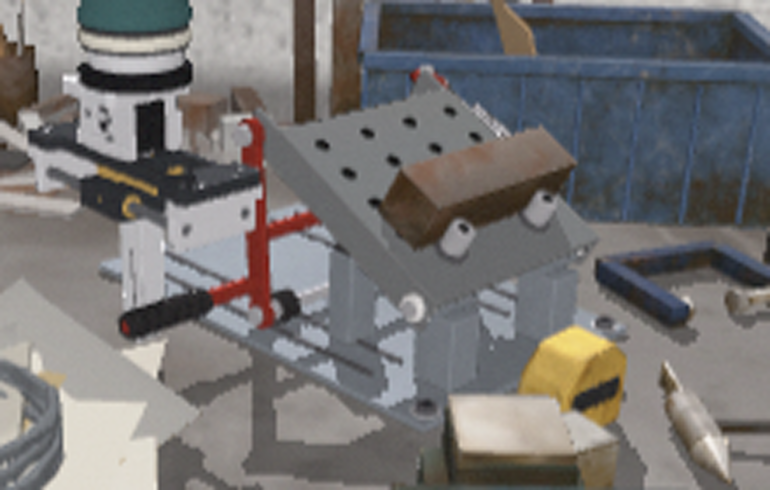

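```bash
python3 -m handwheel '{"delta_pos":[[4,0,0],[4,0,0],[3,0,0],[3,0,0],[3,0,0],[2,0,0],[1,0,0],[0,0,0]],"rotation":[[0,0,0],[0,0,0],[0,0,0],[0,0,0],[0,0,0],[0,0,0],[0,0,0],[0,0,0]],"claw":[1,1,1,1,1,1,1,1]}'
python3 - <<'E'
from h import *
s=Cam("side");zoom(s,240,120,220,140,3.5,"pics/d9.png")
o=robot.get_obs();print(o["tool_pos"],o["wrist_force"])
q=[.6932,-.0024,.7657];C,S=np.cos(q[2]),np.sin(q[2]);d=o["tool_pos"][:2]-q[:2];print(C*d[0]+S*d[1],-S*d[0]+C*d[1])
E
```

```text
time: 14.35
tool_pos: [0.5088, -0.0716, 0.0112]
ee_rot: [3.141, 0.007, -0.804]
wrist_force: [-3.5, 5.1, 0.9]
width: 0.0004
[ 0.50879177 -0.07162184  0.01120177] [-3.47933298  5.40685476 -0.38959357]
-0.1809130458390631 0.07790076302540774
```

View pics/d9.png

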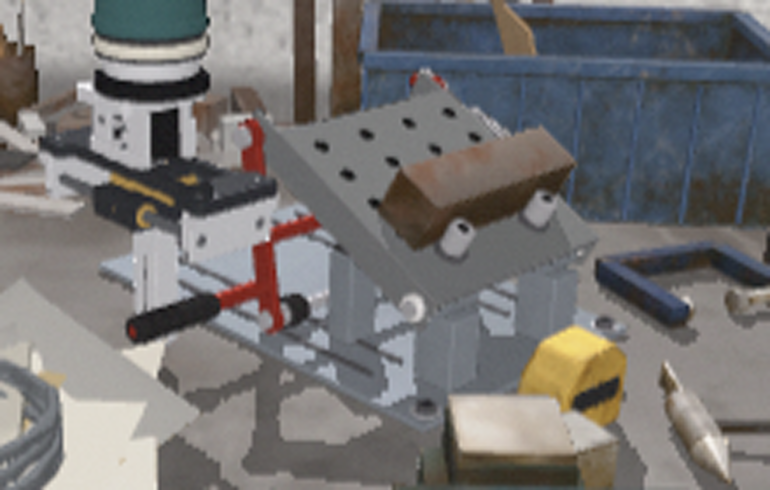

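```bash
python3 -m handwheel '{"delta_pos":[[1,0,0],[1,0,0],[1,0,0],[1,0,0],[1,0,0],[0,0,0],[0,0,0],[0,0,0]],"rotation":[[0,0,0],[0,0,0],[0,0,0],[0,0,0],[0,0,0],[0,0,0],[0,0,0],[0,0,0]],"claw":[1,1,1,1,1,1,1,1]}'
python3 - <<'E'
from h import *
s=Cam("side");zoom(s,240,120,220,140,3.5,"pics/d10.png")
o=robot.get_obs();print(o["tool_pos"],o["wrist_force"])
q=[.6932,-.0024,.7657];C,S=np.cos(q[2]),np.sin(q[2]);d=o["tool_pos"][:2]-q[:2];print(C*d[0]+S*d[1],-S*d[0]+C*d[1])
E
```

```text
time: 15.4
tool_pos: [0.5087, -0.0717, 0.0095]
ee_rot: [3.14, 0.018, -0.804]
wrist_force: [-8.8, 12.6, 1.3]
width: 0.0008
[ 0.50870768 -0.0716694   0.00948667] [-8.59447358 12.78226038  1.08861792]
-0.18100662462778727 0.07792476307119908
```

Stop reached: 5 mm more command moved nothing and the force doubled. Backing off.

```bash
python3 -m handwheel '{"delta_pos":[[-4,0,0],[-4,0,0],[-5,0,0],[-8,0,0],[-10,0,0],[-15,0,0],[0,0,0],[0,0,0]],"rotation":[[0,0,0],[0,0,0],[0,0,0],[0,0,0],[0,0,0],[0,0,0],[0,0,0],[0,0,0]],"claw":[1,1,1,1,1,1,1,1]}'
python3 - <<'E'
from h import *
s=Cam("side");zoom(s,240,120,220,140,3.5,"pics/d11.png");w=Cam("wrist","pics/w11.png")
E
```

```text
time: 16.45
tool_pos: [0.4828, -0.0443, 0.0127]
ee_rot: [-3.141, -0.001, -0.804]
wrist_force: [0.7, 0.4, -0.1]
width: 0.0004
```

View pics/d11.png

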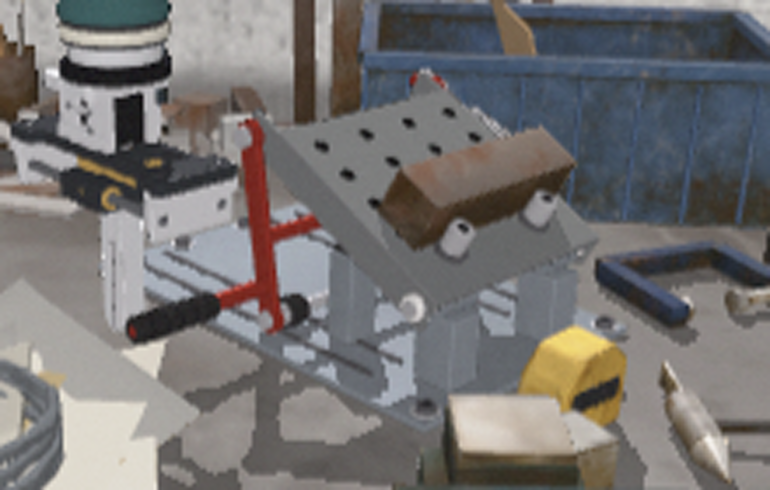

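View pics/w11.png

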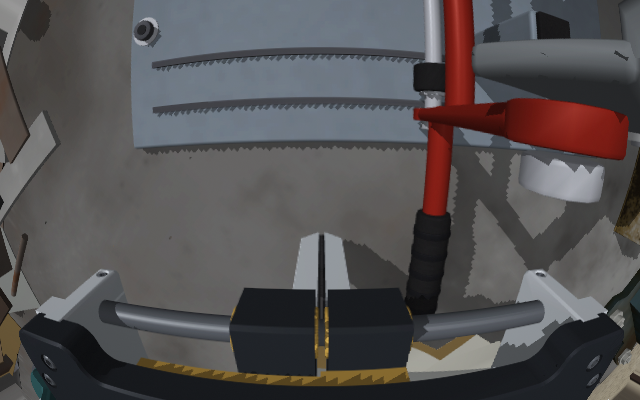

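```bash
python3 -m handwheel '{"delta_pos":[[-20,0,0],[-30,0,0],[-40,0,0],[-40,0,-20],[-20,0,-50],[0,0,-55],[0,0,-55],[0,0,0]],"rotation":[[0,0,0],[0,0,0],[0,0,0],[0,0,0],[0,0,0],[0,0,0],[0,0,0],[0,0,0]],"claw":[1,1,1,1,1,1,1,1]}'
python3 - <<'E'
from h import *
c=Cam("scene");zoom(c,200,80,200,150,4,"pics/s12.png");s=Cam("side");zoom(s,300,140,160,110,5,"pics/d12.png")
w=Cam("wrist","pics/w12.png")
E
```

```text
time: 17.55
tool_pos: [0.3806, 0.0644, 0.1975]
ee_rot: [-3.134, -0.007, -0.804]
wrist_force: [-0.1, -0.2, -0.1]
width: 0.0007
```

View pics/s12.png

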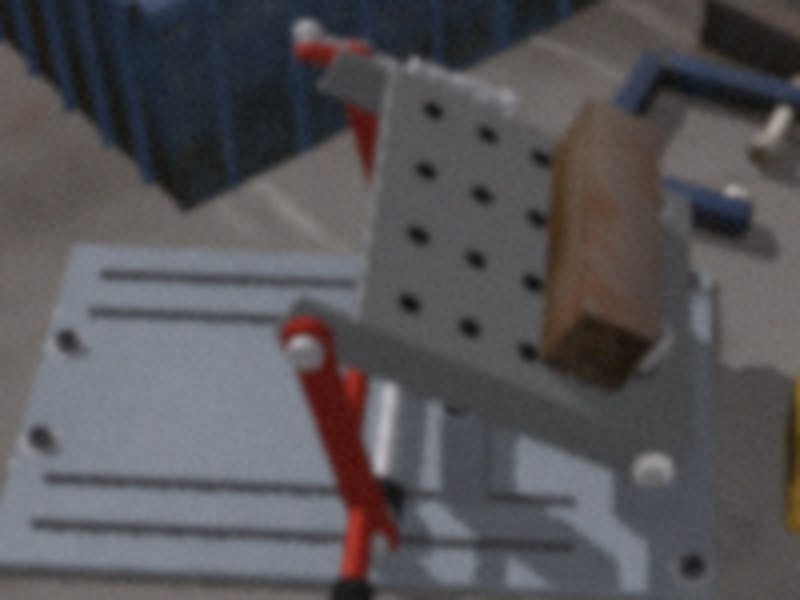

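View pics/d12.png

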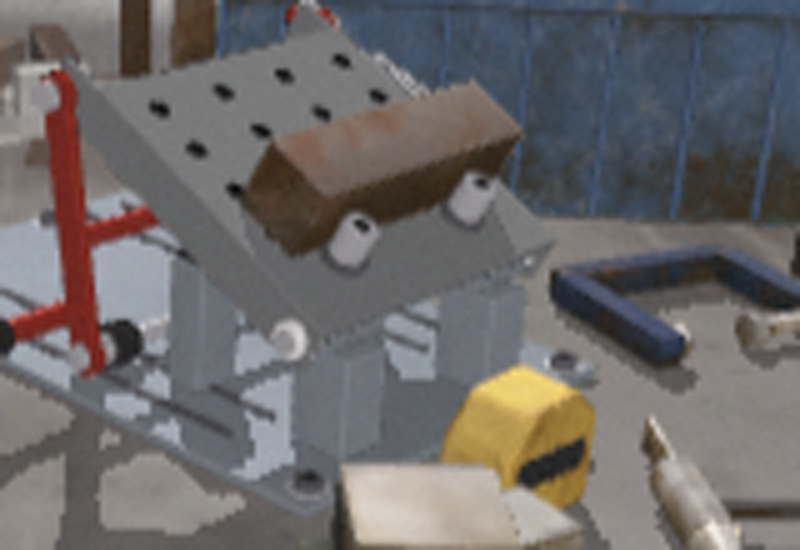

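```bash
python3 - <<'E'
from h import *
q=[.6932,-.0024,.7657];C,S=np.cos(q[2]),np.sin(q[2]);t=.48
def W(x,y,z):
    a,b=y+.085,z-.07;y,z=-.085+a*np.cos(t)-b*np.sin(t),.07+a*np.sin(t)+b*np.cos(t)
    return [q[0]+C*x-S*y,q[1]+S*x+C*y,z]
P=np.array([W(x,y,z) for z in(.086,.126) for x,y in[(-.075,-.052),(.075,-.052),(.075,-.012),(-.075,-.012)]]+[W(s*.045,-.061,.108) for s in(-1,1)])
for n,(x,y,w,h,k) in {"side":(300,140,160,110,5),"scene":(280,80,120,110,6)}.items():
    c=Cam(n);uv=(c.proj(P)-(x,y))*k;zoom(c,x,y,w,h,k,"pics/o.png");im=cv2.imread("pics/o.png")
    for a,b in[(0,1),(1,2),(2,3),(3,0),(4,5),(5,6),(6,7),(7,4),(0,4),(1,5),(2,6),(3,7)]:cv2.line(im,tuple(map(int,uv[a])),tuple(map(int,uv[b])),(0,255,0),1)
    for u in uv[8:]:cv2.circle(im,tuple(map(int,u)),4,(255,0,255),-1)
    cv2.imwrite(f"pics/o_{n}.png",im)
E
```

```text
(no output)
```

View pics/o_side.png

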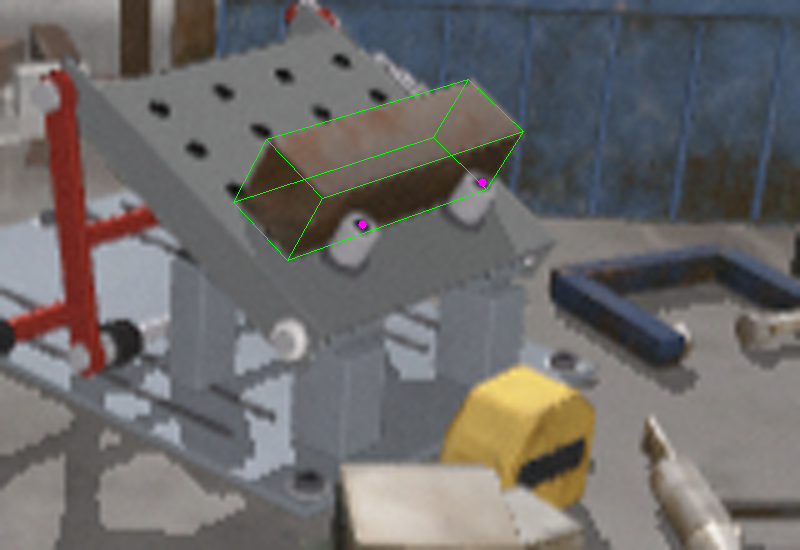

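View pics/o_scene.png

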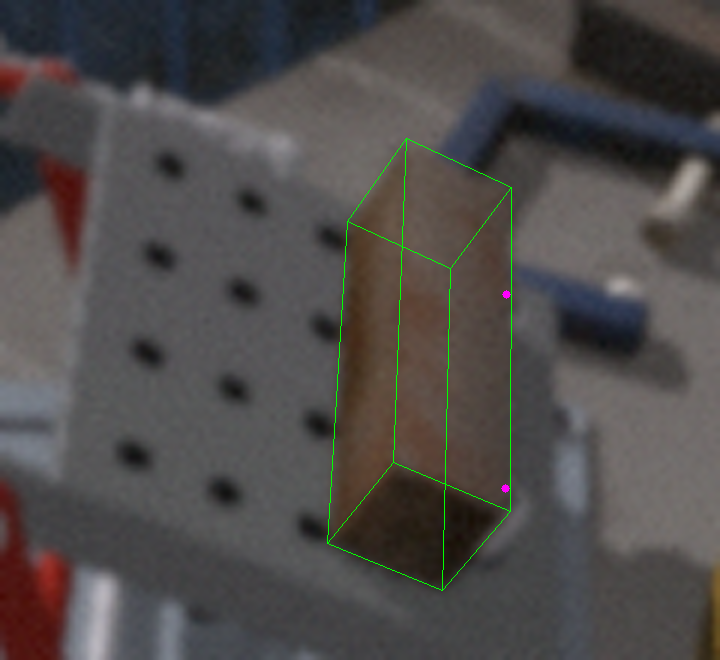

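Both overlays match a tube seated against both pins, centred, with the tilt at 0.48. I'm handing in the job.

```bash
python3 -c "
from bench import robot
print(robot.close_job(), robot.get_obs()['time'])"
```

```text
the job is handed in; nothing more can be done
the job is handed in; nothing more can be done
```

The tube is on the fit-up plate against both stop pins, and the plate is standing on the red leg by itself. I handed the job in at about 18 s of the 46 s allowed.

- **Tube:** I slid it into the pins until they pushed back with about 11 N, then let go. In the side and scene pictures taken after tilting, the tube matches the outline predicted for a snug, centred tube at a tilt of 0.48 rad, to about 1–2 mm.
- **Leg:** I swept it under by the tang until it stopped. Another 5 mm of commanded push moved it no further and the force rose from about 6 to 15 N, so I took that as the stop. It stayed past upright after I backed off.
- **Rest of the scene:** I never touched the short tube or the tape measure. The robot finished clear of everything, with the wrist force near zero.

One figure disagreed slightly. The tool's end position put the tang about 5 mm short of where I expected it at the stop. I put that down to image error in the tang's starting position and my assumed finger thickness, because the push went solid there and the leg held.

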